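# Tip a draining loaf tin onto its base and push it against the stop rail

### The arm

A 6-joint arm with a two-finger parallel gripper is mounted at the origin on the work surface. World frame = base frame: x ahead of the robot, y to its left, z up, the work surface at z = 0. Lengths are in m, angles in rad, forces in N, time in s.
With the tool pointing down it reaches from about 0.375 to 0.9 m from the base axis. Payload 3.1 kg.
Tool frame: the origin (TCP) lies at the centre of the arm's flange, where the gripper is bolted on; the fingertips stand tip_reach ahead of it and the grasp point (between the pads) lies 164 mm ahead of it (tip_reach is the distance from the TCP to the fingertips, in m); z points along the fingers, y is the direction in which the jaws open and shut (so a half turn about z gives the same grasp; the last joint's range is limited). The gripper opens to 87 mm and grips with 3 to 60 N. Pads are 19 mm wide; open, the fingers measure 117 mm over their backs; the gripper's body (75 mm by 190 mm) begins 51 mm behind the grasp point.
Start: joints at [-0.178, 0.527, 1.433, -0, 1.181, -0.178], TCP at [0.625, 0, 0.405] pointing down, gripper open.
Joint ranges: [-3.08, 3.08], [-0.75, 2.2], [0.22, 2.44], [-1.43, 4.57], [0, 2.65], [-2.85, 2.85]. Speed limits (rad/s): [2.79, 2.79, 3.14, 3.14, 3.14, 3.14].

### API

Orientations are given as a unit quaternion [x, y, z, w].
In Python, from rig import get_obs, camera, hand_in, tip_reach gives the robot as it stands. The module is installed in compiled form; this text tells all that it offers.
- The arm moves only by the tool servo_tool, never from a script. Its argument "steps" is one flat list of numbers, 5 for each row, row after row: the finger opening in m, from 0 to 0.087, then the shift along the tool's x, y, z in m, then the turn about the tool's z in rad. A call has 1 to 12 rows; each row is the pose to reach, as a shift and turn from the pose commanded when the call began, along the tool's axes at that moment; what a row does not reach only later rows make up. A row lasts 1/8 s, in which the tool goes at most 62.5 mm and 10.7 degrees, less where a joint would pass 70% of its speed; a pose out of reach is approached as far as the arm can. A call with a gripper value outside its range is refused whole. The fingers move at their own pace and stop on an object; "force" is the grip in N (left out, the last holds). Time passes only in rows, so rows that repeat a pose let the fingers close. It gives the time, the measured TCP pose, the force and the opening at its end, in the units of the state.
- get_obs(): the state, without advancing time (a new reading comes with each control period).
- camera(name): name is "scene" or "side" or "wrist"; returns a dict with "pixels" (480x640x3 uint8, blue, green, red), "vertical_fov" (degrees; the focal length in pixels is half the picture's height over the tangent of half this angle, whatever the lens; pixels are square), "cx", "cy" (the principal point, pixels), "T" (4x4, takes a point from camera to world coordinates). Camera axes: x right, y up, looking along -z (the intrinsics and any distortion apply to the point x, -y, -z); pixel columns grow to the right and rows downward; lengths in m; the calibration is good to about 2 mm. A picture is of the moment at which its call begins. There is no depth.
- hand_in(): hands the job in, once; it reports no verdict.
The state is a dict: "time": time; "q": joint angles; "joint_velocities": joint speeds; "joint_torque": joint torques, N m; "position": TCP position; "tool_rot": TCP orientation; "ft_force": force on the tool from outside, world axes, zero at the start; "moment": the same for the moment, N m; "grip_width": finger opening in m.
Only numpy, scipy, OpenCV 4.12 (cv2) and the standard library are available. Lean on these libraries where they do the work, as an engineer would, in place of code of your own. Each camera call takes 0.05 s, during which the arm holds its last target.

### The job

The dark loaf tin is standing on its end on the bench. Push it over so that it comes to lie on its base with the open mouth up, then push it along the bench until one of its long sides sits flat against the wooden stop rail, ready for the dough. Only push it with the fingers, do not pick it up, and leave the loaf, the jar and the cup where they are.

Things in the scene. Friction and masses are not known exactly. Their poses are not given: they have to be found in the camera images.
- tin: Loaf tin, an open box of blue-black metal, golden inside and on the rim: 200 mm long, 100 wide, 90 deep, walls 4 mm, 0.27-0.53 kg. Starts standing on a short end, 200 mm tall, mouth facing sideways, roughly to -y. Origin: centre of the end it stands on. Own +x points out of the mouth (base at x = -45 mm, rim at +45), y along the width (sides at +/-50), +z along the length (up at the start).
- tin_heel (a point): Middle of the edge about which the tin topples onto its base: where its base meets the end it stands on at the start (tin frame: x = -45, y = 0, z = 0 mm). Pushed at the top from the mouth side, the tin falls by itself once it leans about 18 degrees. Axes as the tin.
- tin_base_mid (a point): Centre of the outer face of the tin's base (tin frame: x = -45, y = 0, z = 100 mm). When the tin lies on its base this point is at bench height, 50 mm from each long side, own x points up and own z lies level along the length. Axes as the tin.
- rail: Stop rail: wooden batten fixed to the bench beyond the tin, 30 mm thick (x), 500 long (y), 45 high (z). Origin: centre of its underside. Own x points away from the robot, y along the rail; the face the tin goes against, towards the robot, is at x = -15 mm. With the tin flat against it, tin_base_mid is at x = -65 mm in this frame.
- loaf: Bystander: round brown loaf, 170 mm across, 75 mm high, loose. Origin: centre of its underside, z up.
- jar: Bystander: amber glass jar with a steel lid, 72 mm across, 110 mm high, loose. Origin: centre of its underside, z up.
- cup: Bystander: green plastic cup, 76 mm across, 85 mm high, loose. Origin: centre of its underside, z up.
There are look-alikes about, which are no part of the job. Leave any orange or red look-alike of the tin alone.

How it is judged:
On the way, in this order (a step that is already met when the one before it is completed fails the run):
1. the tin lies on its base, mouth up (angle between tin's own x axis and vertical below 0.1 rad and height (world z) of tin_base_mid below 0.012 m), for 0.2 s.
2. the tin's long side is against the stop rail (all of step 1 and x of tin_base_mid in the frame of rail above -0.071 m and angle between the z axis of tin and the y axis of rail, either way round below 0.07 rad), for 0.2 s.
At the end, for the whole second after the job is handed in: The tin lies at rest on its base, mouth up (within 0.1 rad), one long side against the rail's near face: gap at its middle under 6 mm, parallel to the rail within 0.07 rad, its middle within 200 mm of the rail's middle along the rail (all of step 2 and x of tin_base_mid in the frame of rail below -0.055 m and y of tin_base_mid in the frame of rail between -0.2 and 0.2 m and linear speed of tin below 0.02 m/s); the robot touches nothing.
It fails at once if the tin is lifted: the edge it topples about rises more than 15 mm off the bench (height (world z) of tin_heel above 0.015 m).
It fails at once if the tin is lifted: the middle of its base rises above where it is when the tin stands on end (height (world z) of tin_base_mid above 0.125 m).
It fails at once if the loaf is knocked or shifted (more than 25 mm) or tipped (distance of loaf from where it was at the start of the episode above 0.025 m or angle between loaf's own z axis and vertical above 0.3 rad).
It fails at once if the jar is knocked or shifted (more than 25 mm) or tipped (distance of jar from where it was at the start of the episode above 0.025 m or angle between jar's own z axis and vertical above 0.3 rad).
It fails at once if the cup is knocked or shifted (more than 25 mm) or tipped (distance of cup from where it was at the start of the episode above 0.025 m or angle between cup's own z axis and vertical above 0.3 rad).
It also fails if it takes over 48 s, if anything falls off the work surface, if the arm or the gripper's body presses on something with over 40 N, if the wrist force passes 120 N, or if a joint passes its speed limit or range.

## Working session

There is one attempt and no reset: what is moved stays moved. The work goes in short steps, Python scripts to look and compute and a tool call to move; the robot and the scene stay as the last step left them, time stands still between calls to the robot, and variables do not carry over. Pictures are saved under pics/ and viewed, and the job is handed in when it is done.

Besides the shell and the picture viewer there is one more tool, called after "Emit:" by a JSON object that holds its "fn" and its "kwargs", one argument or row to a line. servo_tool: Moves the arm, as the interface text tells. Its arguments: {"type":"object","properties":{"steps":{"type":"array"},"force":{"type":"number"}},"required":["steps"]}

```bash
mkdir -p pics; python3 - <<'E'
from rig import *
import cv2,numpy as np
o=get_obs(); print({k:np.round(v,3).tolist() for k,v in o.items()})
print('tip',tip_reach if not callable(tip_reach) else tip_reach())
for n in ["scene","side","wrist"]:
    c=camera(n); cv2.imwrite(f"pics/{n}0.png",c["pixels"]); print(n,{k:np.round(v,4).tolist() for k,v in c.items() if k!="pixels"})
E
```

```text
{'time': 0.0, 'q': [-0.179, 0.528, 1.434, -0.0, 1.181, -0.178], 'joint_velocities': [-0.001, 0.0, 0.0, -0.0, 0.001, 0.001], 'joint_torque': [-0.001, -44.005, -17.659, 0.063, 0.058, -0.0], 'position': [0.625, 0.0, 0.404], 'tool_rot': [0.707, 0.707, -0.001, -0.001], 'ft_force': [-0.867, 0.127, -0.122], 'moment': [-0.037, 0.013, 0.031], 'grip_width': 0.087}
tip 0.1822
scene {'vertical_fov': 53.7897, 'cx': 320.5779, 'cy': 248.4514, 'T': [[-0.1013, -0.8109, 0.5764, 1.2149], [0.9948, -0.0905, 0.0475, 0.0542], [0.0136, 0.5782, 0.8158, 0.9984], [0.0, 0.0, 0.0, 1.0]]}
side {'vertical_fov': 47.8596, 'cx': 323.9803, 'cy': 244.504, 'T': [[0.8531, -0.3296, 0.4045, 0.98], [0.5217, 0.5513, -0.6511, -0.6714], [-0.0084, 0.7665, 0.6422, 0.7648], [0.0, 0.0, 0.0, 1.0]]}
wrist {'vertical_fov': 67.4444, 'cx': 319.3996, 'cy': 238.458, 'T': [[1.0, -0.0003, 0.0024, 0.6246], [-0.0004, 0.9601, 0.2798, 0.0769], [-0.0023, -0.2798, 0.9601, 0.3836], [0.0, 0.0, 0.0, 1.0]]}
```

View pics/scene0.png

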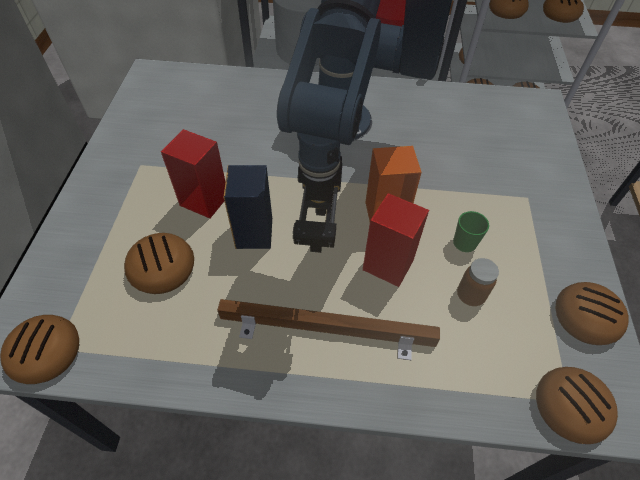

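View pics/side0.png

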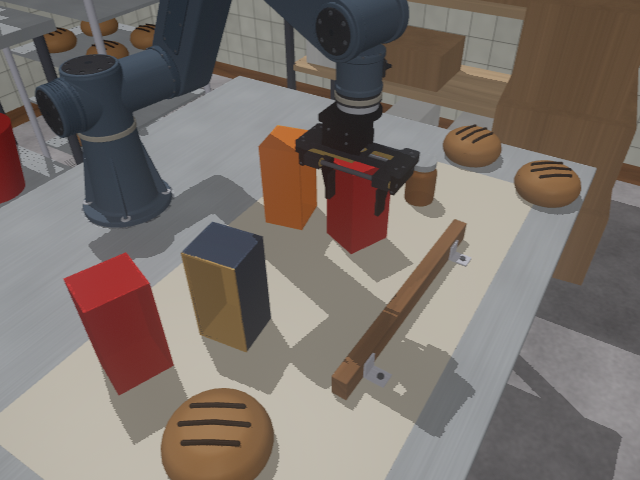

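View pics/wrist0.png

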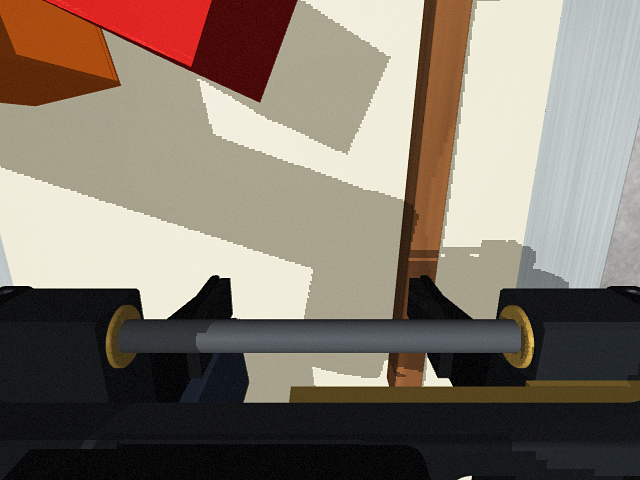

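The scene view shows these candidates: dark blue-black box at scene (250,205), red boxes at (195,175) and (395,240), orange box at (392,185). Only the dark one, golden inside with its mouth to -y in the side view at (225,290), fits the description. Next I check it in a close crop and measure.

```bash
cat > h.py <<'E'
import numpy as np,cv2
from rig import *
def K(c):
    f=240/np.tan(np.radians(c["vertical_fov"])/2); return f,c["cx"],c["cy"]
def ray(c,u,v):
    f,cx,cy=K(c); d=c["T"][:3,:3]@np.array([(u-cx)/f,-(v-cy)/f,-1]); return c["T"][:3,3],d
def onz(c,u,v,z):
    o,d=ray(c,u,v); return o+d*(z-o[2])/d[2]
def proj(c,p):
    f,cx,cy=K(c); q=c["T"][:3,:3].T@(np.array(p)-c["T"][:3,3]); return cx+f*q[0]/-q[2],cy-f*q[1]/-q[2]
def mask(im,lo,hi,roi):
    h=cv2.cvtColor(im,cv2.COLOR_BGR2HSV); m=cv2.inRange(h,np.array(lo),np.array(hi)); z=np.zeros_like(m); x0,y0,x1,y1=roi; z[y0:y1,x0:x1]=m[y0:y1,x0:x1]
    return cv2.morphologyEx(z,cv2.MORPH_OPEN,np.ones((3,3),np.uint8))
def big(m):
    cs,_=cv2.findContours(m,cv2.RETR_EXTERNAL,cv2.CHAIN_APPROX_NONE); return max(cs,key=cv2.contourArea)
E
python3 - <<'E'
from h import *
c=camera("scene"); s=camera("side"); im=c["pixels"]
for p in [(250,180),(250,225),(300,312),(300,322),(150,265),(475,220),(475,290),(200,150),(395,210),(400,270)]: print(p,cv2.cvtColor(im,cv2.COLOR_BGR2HSV)[p[1],p[0]])
m=mask(im,(100,80,0),(130,255,110),(215,150,290,260)); k=big(m)
print('tin',cv2.approxPolyDP(k,4,True)[:,0].tolist())
a=cv2.resize(im[140:270,150:300],None,fx=4,fy=4); 
b=cv2.resize(s["pixels"][210:360,170:290],None,fx=3.4,fy=3.4)
cv2.imwrite("pics/c1.png",a); cv2.imwrite("pics/c2.png",b)
cv2.imwrite("pics/c3.png",cv2.resize(im[180:370,200:520],None,fx=2.5,fy=2.5))
E
```

```text
(250, 180) [108  79  58]
(250, 225) [109  58  35]
(300, 312) [ 12 133  94]
(300, 322) [ 14 118  56]
(150, 265) [ 14 145 116]
(475, 220) [57 75 71]
(475, 290) [14 84 73]
(200, 150) [  1 178 129]
(395, 210) [  1 185 132]
(400, 270) [  2 132  81]
tin [[227, 191]]
```

View pics/c1.png

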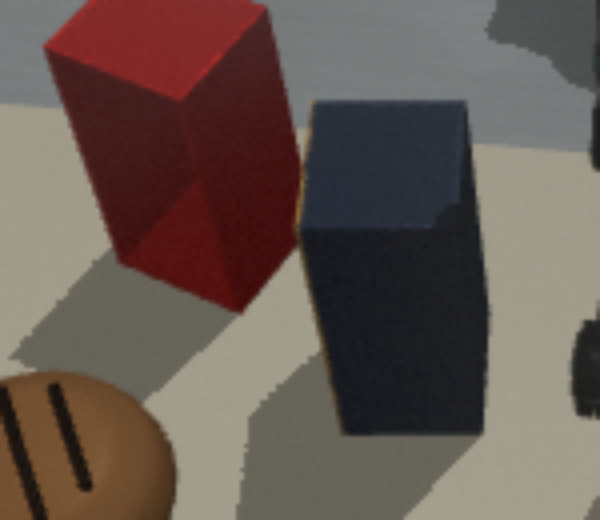

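View pics/c2.png

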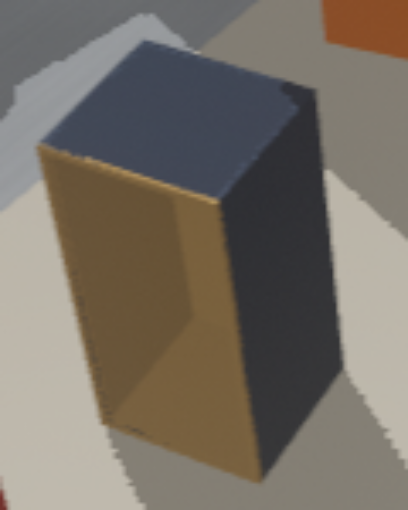

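View pics/c3.png

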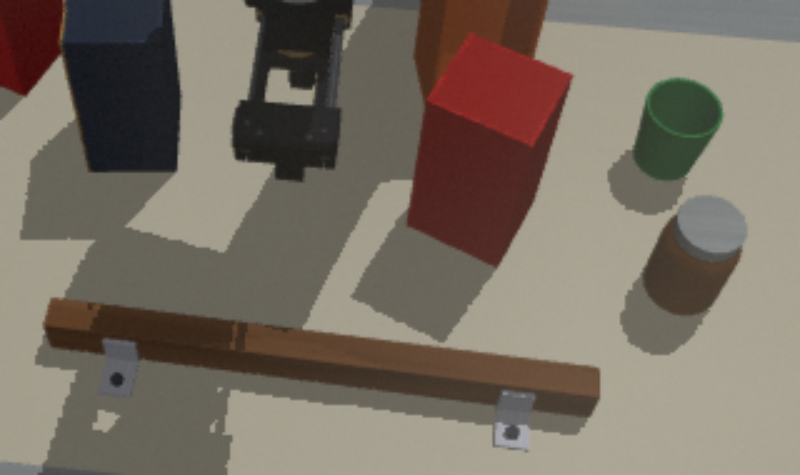

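```bash
python3 - <<'E'
from h import *
c=camera("scene"); s=camera("side")
P=lambda t,c,u,v,z: print(t,(u,v),np.round(onz(c,u,v,z),4))
for u,v in [(228.5,165.25),(266.5,165.25),(264.5,196.5),(225.5,197)]: P('top sc',c,u,v,.2)
for u,v in [(213.2,222.1),(181.2,253.2),(234.1,268.8),(262.9,236.2)]: P('top sd',s,u,v,.2)
for u,v in [(235.5,248.75),(270.5,248.25)]: P('bot sc',c,u,v,0)
for u,v in [(200,334.7),(247.1,351.8),(270.9,318.5)]: P('bot sd',s,u,v,0)
for x,y in [(51,299),(598,368),(47,325),(598,395)]: P('rail',c,x/2.5+200,y/2.5+180,.045)
for x,y in [(410,227),(496,266)]: P('red bot',c,x/2.5+200,y/2.5+180,0)
for x,y in [(473,35),(572,75),(532,143),(430,98)]: P('red top',c,x/2.5+200,y/2.5+180,.2)
for x,y in [(713,227),]: P('jar top',c,x/2.5+200,y/2.5+180,.11)
for x,y in [(680,113),]: P('cup top',c,x/2.5+200,y/2.5+180,.085)
for u,v in [(418,188)]: P('orange base?',c,u,v,0)
for x,y in [(240,313),(121,263),(302,245)]: P('red2 bot',c,x/4+150,y/4+140,0)
for x,y in [(45,48),(181,100),(265,8)]: P('red2 top',c,x/4+150,y/4+140,.2)
P('loaf c',c,160,262,.04);P('loaf L',c,125,262,.03);P('loaf R',c,194,262,.03)
E
```

```text
top sc (228.5, 165.25) [ 0.4359 -0.2321  0.2   ]
top sc (266.5, 165.25) [ 0.4257 -0.1434  0.2   ]
top sc (264.5, 196.5) [ 0.5229 -0.1315  0.2   ]
top sc (225.5, 197) [ 0.5342 -0.2176  0.2   ]
top sd (213.2, 222.1) [ 0.4299 -0.1452  0.2   ]
top sd (181.2, 253.2) [ 0.4394 -0.2346  0.2   ]
top sd (234.1, 268.8) [ 0.5355 -0.22    0.2   ]
top sd (262.9, 236.2) [ 0.5261 -0.1325  0.2   ]
bot sc (235.5, 248.75) [ 0.5347 -0.2218  0.    ]
bot sc (270.5, 248.25) [ 0.5231 -0.1326  0.    ]
bot sd (200, 334.7) [ 0.4373 -0.2337  0.    ]
bot sd (247.1, 351.8) [ 0.5361 -0.2205  0.    ]
bot sd (270.9, 318.5) [ 0.5259 -0.1339 -0.    ]
rail (220.4, 299.6) [ 0.7092 -0.2145  0.045 ]
rail (439.2, 327.2) [0.725  0.2818 0.045 ]
rail (218.8, 310.0) [ 0.7358 -0.2121  0.045 ]
rail (439.2, 338.0) [0.7512 0.2807 0.045 ]
red bot (364.0, 270.8) [0.5657 0.1112 0.    ]
red bot (398.4, 286.4) [0.6018 0.1974 0.    ]
red top (389.2, 194.0) [0.4836 0.1465 0.2   ]
red top (428.8, 210.0) [0.521  0.2342 0.2   ]
red top (412.8, 237.2) [0.6002 0.1982 0.2   ]
red top (372.0, 219.2) [0.5611 0.1106 0.2   ]
jar top (485.2, 270.8) [0.6073 0.3751 0.11  ]
cup top (472.0, 225.2) [0.4582 0.3649 0.085 ]
orange base? (418, 188) [0.2681 0.2511 0.    ]
red2 bot (210.0, 218.25) [ 0.4432 -0.3106  0.    ]
red2 bot (180.25, 205.75) [ 0.4091 -0.4019  0.    ]
red2 bot (225.5, 201.25) [ 0.3791 -0.2823  0.    ]
red2 top (161.25, 152.0) [ 0.4107 -0.4014  0.2   ]
red2 top (195.25, 165.0) [ 0.4441 -0.3097  0.2   ]
red2 top (216.25, 142.0) [ 0.3611 -0.2787  0.2   ]
loaf c (160, 262) [ 0.6208 -0.3838  0.04  ]
loaf L (125, 262) [ 0.624  -0.4729  0.03  ]
loaf R (194, 262) [ 0.6054 -0.3061  0.03  ]
```

Crop confirms the dark tin: top corners agree between both views within about 4 mm, and its size comes out near 98 × 89 mm. Mouth top edge mid is at (0.486, -0.227), fall direction (-0.127, 0.992). The landing area up to y≈0.065 is clear of the red box at y≥0.11. Now I move to the mouth side.

Emit:
{"fn": "servo_tool", "kwargs": {
  "steps": [0.05, 0, 0, -0.045, 0, 0.05, -0.05, -0.025, -0.045, -0.03, 0.05, -0.1, -0.05, -0.045, -0.06, 0.05, -0.15, -0.075, -0.045, -0.09, 0.05, -0.2, -0.1, -0.045, -0.127, 0.05, -0.24, -0.12, -0.045, -0.127, 0.05, -0.266, -0.134, -0.045, -0.127, 0.05, -0.266, -0.134, -0.045, -0.127, 0.05, -0.266, -0.134, 0.0, -0.127, 0.05, -0.266, -0.134, 0.03, -0.127, 0.05, -0.266, -0.134, 0.047, -0.127, 0.05, -0.266, -0.134, 0.047, -0.127]
}}

```text
time: 1.85
position: [0.4911, -0.2647, 0.3564]
tool_rot: [0.66, 0.751, 0.0, -0.002]
ft_force: [-0.0, -0.3, -1.3]
grip_width: 0.05
```

```bash
python3 - <<'E'
from h import *
o=get_obs(); print({k:np.round(o[k],3).tolist() for k in ['time','position','tool_rot','ft_force','grip_width']})
a=camera("scene")["pixels"]; b=camera("side")["pixels"]
cv2.imwrite("pics/s1.png",np.hstack([cv2.resize(a[100:300,130:330],(400,400)),cv2.resize(b[150:400,50:300],(400,400))]))
E
```

```text
{'time': 1.85, 'position': [0.491, -0.265, 0.356], 'tool_rot': [0.66, 0.751, 0.0, -0.002], 'ft_force': [-0.048, -0.276, -1.268], 'grip_width': 0.05}
```

View pics/s1.png

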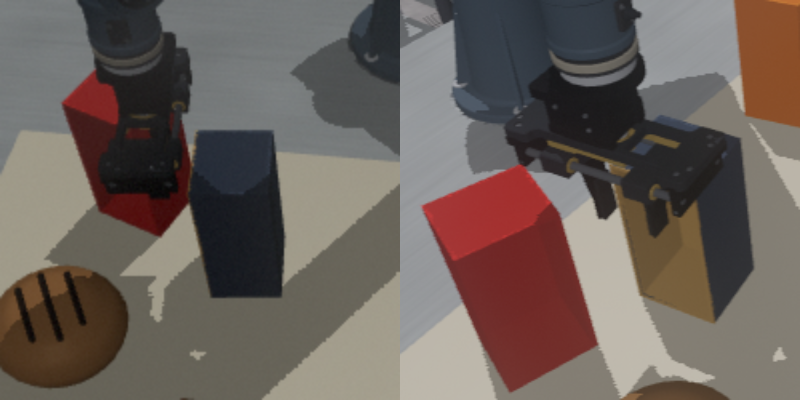

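The fingers are at the mouth side of the dark tin, clear of the red box. Pushing.

Emit:
{"fn": "servo_tool", "kwargs": {
  "steps": [0.05, 0.015, 0, 0, 0, 0.05, 0.025, 0, 0, 0, 0.05, 0.033, 0, 0, 0, 0.05, 0.041, 0, 0, 0, 0.05, 0.049, 0, 0, 0, 0.05, 0.057, 0, 0, 0, 0.05, 0.065, 0, 0, 0, 0.05, 0.072, 0, 0, 0]
}}

```text
time: 2.95
position: [0.4817, -0.194, 0.3576]
tool_rot: [0.661, 0.751, -0.0, -0.0]
ft_force: [0.4, 0.5, -0.6]
grip_width: 0.0501
```

```bash
python3 - <<'E'
from h import *
a=camera("scene")["pixels"]; b=camera("side")["pixels"]
cv2.imwrite("pics/s2.png",np.hstack([cv2.resize(a[100:300,130:330],(400,400)),cv2.resize(b[150:400,50:300],(400,400))]))
E
```

```text
(no output)
```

View pics/s2.png

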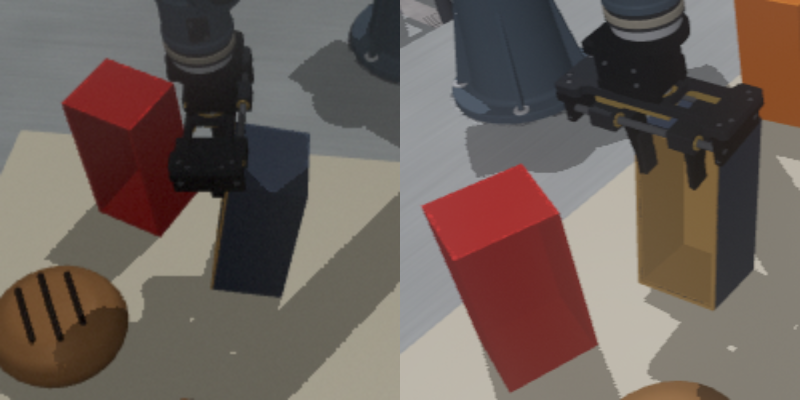

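The tin is leaning on its heel without slipping. I go on slowly past the balance point, then stop and wait.

Emit:
{"fn": "servo_tool", "kwargs": {
  "steps": [0.05, 0.006, 0, 0, 0, 0.05, 0.012, 0, 0, 0, 0.05, 0.018, 0, 0, 0, 0.05, 0.023, 0, 0, 0, 0.05, 0.028, 0, 0, 0, 0.05, 0.032, 0, 0, 0, 0.05, 0.036, 0, 0, 0, 0.05, 0.036, 0, 0, 0, 0.05, 0.036, 0, 0, 0, 0.05, 0.036, 0, 0, 0, 0.05, 0.036, 0, 0, 0]
}}

```text
time: 4.42
position: [0.4773, -0.159, 0.3577]
tool_rot: [0.661, 0.751, -0.0, 0.0]
ft_force: [-0.1, -0.5, -0.9]
grip_width: 0.0501
```

```bash
python3 - <<'E'
from h import *
a=camera("scene")["pixels"]; b=camera("side")["pixels"]
cv2.imwrite("pics/s3a.png",a);cv2.imwrite("pics/s3b.png",b)
E
```

```text
(no output)
```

View pics/s3a.png

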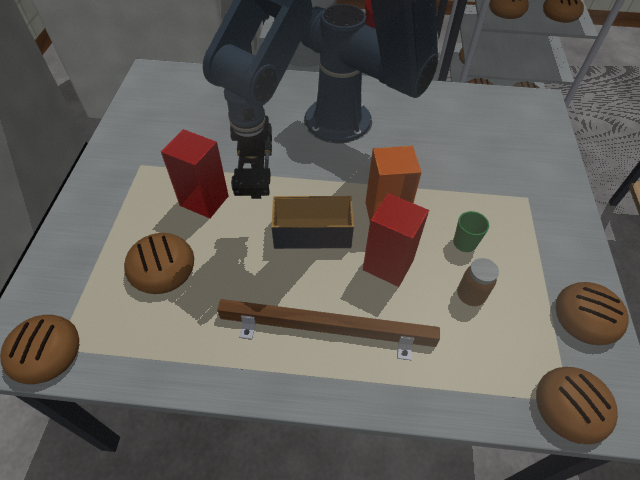

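View pics/s3b.png

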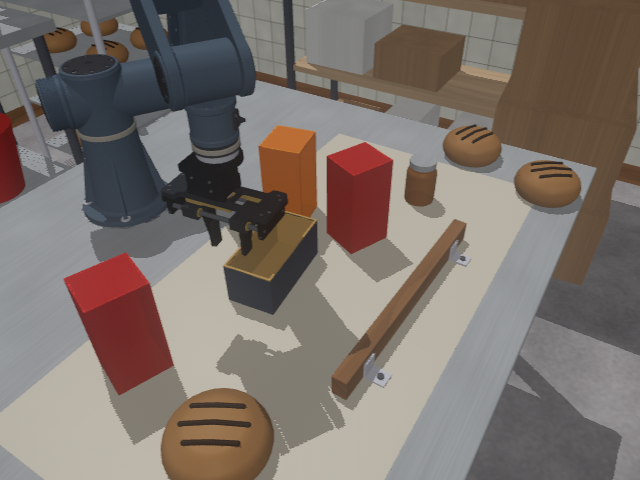

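The tin lies mouth up at scene (313,222), with its far bottom edge at about (273,247) to (353,247). Measuring it and the rail again, which is now unobstructed.

```bash
python3 - <<'E'
from h import *
c=camera("scene"); s=camera("side")
cv2.imwrite("pics/d1.png",cv2.resize(c["pixels"][180:340,210:450],None,fx=3.3,fy=3.3))
cv2.imwrite("pics/d2.png",cv2.resize(s["pixels"][190:400,210:480],None,fx=2.8,fy=2.8))
E
```

```text
(no output)
```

View pics/d1.png

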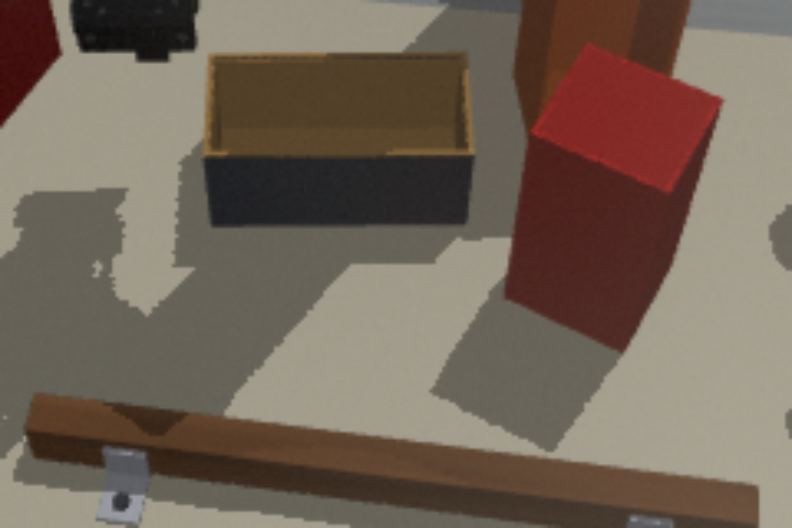

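View pics/d2.png

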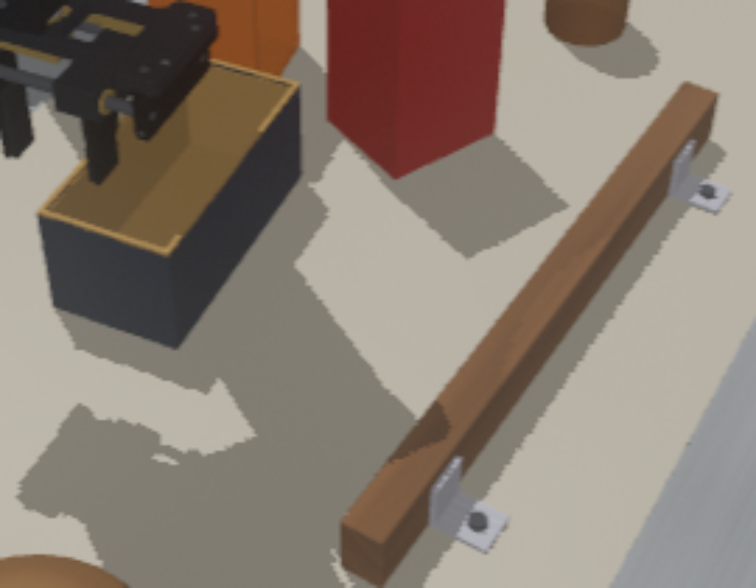

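```bash
python3 - <<'E'
from h import *
c=camera("scene"); s=camera("side")
A=lambda t,x,y,z: print(t,np.round(onz(c,x/3.3+210,y/3.3+180,z),4)[:2])
B=lambda t,x,y,z: print(t,np.round(onz(s,x/2.8+210,y/2.8+190,z),4)[:2])
for x,y in [(207,55),(467,55),(473,155),(205,155)]: A('rim sc',x,y,.09)
for x,y in [(212,225),(468,222)]: A('bot sc',x,y,0)
for x,y in [(40,213),(168,252),(298,86)]: B('rim sd',x,y,.09)
for x,y in [(54,306),(176,347),(300,173)]: B('bot sd',x,y,0)
for x,y in [(37,394),(757,486),(28,431),(757,517)]: A('rail sc',x,y,.045)
for x,y in [(344,520),(686,82),(385,548),(717,94)]: B('rail sd',x,y,.045)
E
```

```text
rim sc [ 0.4257 -0.1362]
rim sc [0.403  0.0634]
rim sc [0.5004 0.0741]
rim sc [ 0.5225 -0.1221]
bot sc [ 0.5219 -0.123 ]
bot sc [0.4967 0.0762]
rim sd [ 0.4285 -0.1356]
rim sd [ 0.5234 -0.1223]
rim sd [0.5021 0.0696]
bot sd [ 0.4259 -0.1349]
bot sd [ 0.5222 -0.1224]
bot sd [0.4984 0.0754]
rail sc [ 0.7085 -0.2128]
rail sc [0.7251 0.2823]
rail sc [ 0.7374 -0.2125]
rail sc [0.7479 0.2813]
rail sd [ 0.7102 -0.2143]
rail sd [0.7278 0.2787]
rail sd [ 0.7397 -0.2188]
rail sd [0.7539 0.2765]
```

```bash
python3 - <<'E'
from h import *
c=camera("scene"); o=get_obs(); print(np.round(o['q'],3),np.round(o['position'],4))
for u,v in [(372,152),(416,149),(419,172),(374,179)]: print('orange top',np.round(onz(c,u,v,.2),3))
from scipy.spatial.transform import Rotation as R
M=R.from_quat(o['tool_rot']).as_matrix(); print(M.T@(np.array([.457,-.030,.357])-o['position']))
E
```

```text
[-0.544  0.433  1.784 -0.     0.925 -0.671] [ 0.4773 -0.1588  0.3578]
orange top [0.352 0.103 0.2  ]
orange top [0.329 0.209 0.2  ]
orange top [0.407 0.215 0.2  ]
orange top [0.441 0.111 0.2  ]
[ 0.13037609 -0.00381283  0.00075134]
```

Orange box is at y ≥ 0.10, x ≤ 0.44, so there are about 40 mm to spare from the gripper body. I will push from inside the mouth on the far side wall, with both fingers spread parallel to the rail. First to above the tin with the turn.

Emit:
{"fn": "servo_tool", "kwargs": {
  "steps": [0.07, 0.02, 0, 0, -0.17, 0.087, 0.04, 0, 0, -0.34, 0.087, 0.06, -0.001, 0, -0.51, 0.087, 0.08, -0.002, 0, -0.68, 0.087, 0.1, -0.003, 0, -0.85, 0.087, 0.115, -0.003, 0, -1.02, 0.087, 0.125, -0.004, 0, -1.19, 0.087, 0.125, -0.004, 0, -1.36, 0.087, 0.125, -0.004, 0, -1.41, 0.087, 0.125, -0.004, 0, -1.41]
}}

```text
time: 6.02
position: [0.4575, -0.0353, 0.3578]
tool_rot: [0.017, 1.0, -0.0, 0.0]
ft_force: [0.1, -0.2, 0.1]
grip_width: 0.0867
```

```bash
python3 - <<'E'
from h import *
from scipy.spatial.transform import Rotation as R
o=get_obs(); print(np.round(o['q'],3),np.round(o['position'],4),np.round(R.from_quat(o['tool_rot']).as_matrix(),3))
a=camera("scene")["pixels"]; b=camera("side")["pixels"]
cv2.imwrite("pics/s4.png",np.hstack([cv2.resize(a[100:300,230:430],(400,400)),cv2.resize(b[100:350,150:400],(400,400))]))
E
```

```text
[-0.321  0.381  1.888 -0.     0.873 -1.858] [ 0.4575 -0.0353  0.3578] [[-0.999  0.034  0.   ]
 [ 0.034  0.999 -0.   ]
 [-0.    -0.    -1.   ]]
```

View pics/s4.png

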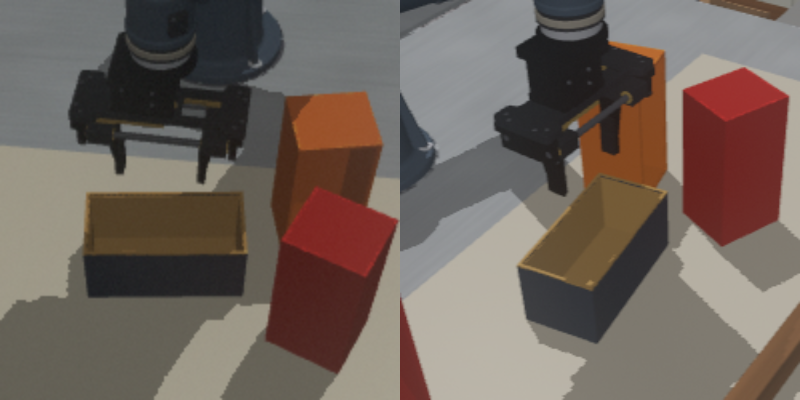

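Tool is parallel with the rail and above the mouth. Going down between the walls.

Emit:
{"fn": "servo_tool", "kwargs": {
  "steps": [0.087, 0, 0, 0.04, 0, 0.087, 0, 0, 0.075, 0, 0.087, 0, 0, 0.105, 0, 0.087, 0, 0, 0.125, 0, 0.087, 0, 0, 0.135, 0, 0.087, 0, 0, 0.135, 0]
}}

```text
time: 6.88
position: [0.4575, -0.0354, 0.2224]
tool_rot: [0.017, 1.0, 0.0, -0.0]
ft_force: [-0.2, 0.6, -0.8]
grip_width: 0.0865
```

```bash
python3 - <<'E'
from h import *
a=camera("scene")["pixels"]; b=camera("side")["pixels"]
cv2.imwrite("pics/s5.png",np.hstack([cv2.resize(a[100:300,230:430],(400,400)),cv2.resize(b[100:350,150:400],(400,400))]))
E
```

```text
(no output)
```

View pics/s5.png

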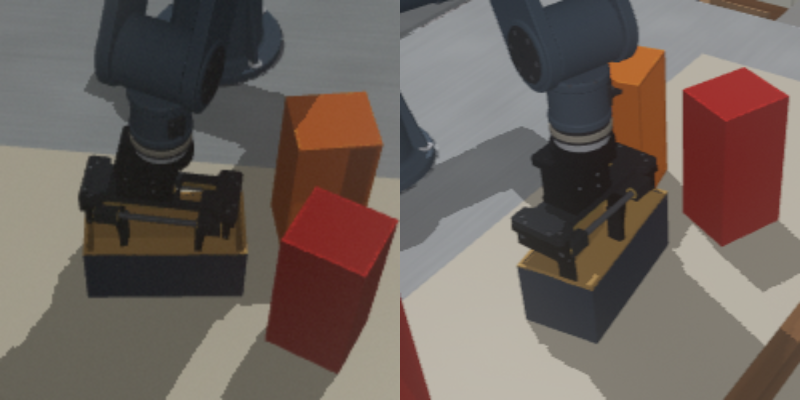

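Fingers are inside, touching nothing. Pushing towards the rail (tool -x), stopping about 4 cm short.

Emit:
{"fn": "servo_tool", "kwargs": {
  "steps": [0.087, -0.015, 0, 0, 0, 0.087, -0.03, 0, 0, 0, 0.087, -0.045, 0, 0, 0, 0.087, -0.06, 0, 0, 0, 0.087, -0.078, 0, 0, 0, 0.087, -0.096, 0, 0, 0, 0.087, -0.114, 0, 0, 0, 0.087, -0.132, 0, 0, 0, 0.087, -0.15, 0, 0, 0, 0.087, -0.168, 0, 0, 0, 0.087, -0.185, 0, 0, 0, 0.087, -0.2, 0, 0, 0]
}}

```text
time: 8.48
position: [0.658, -0.0418, 0.2234]
tool_rot: [0.017, 1.0, 0.0, -0.001]
ft_force: [-3.1, -0.3, 1.7]
grip_width: 0.0868
```

```bash
python3 - <<'E'
from h import *
a=camera("scene")["pixels"]; b=camera("side")["pixels"]
cv2.imwrite("pics/s6.png",np.hstack([cv2.resize(a[170:370,230:430],(400,400)),cv2.resize(b[150:400,230:480],(400,400))]))
E
```

```text
(no output)
```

View pics/s6.png

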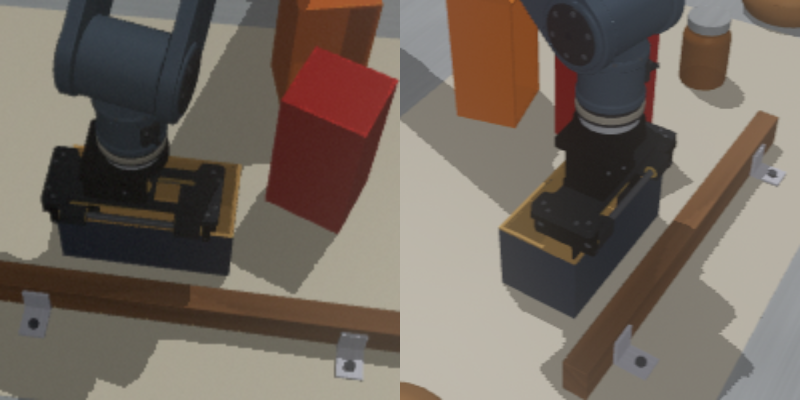

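The tin is now parallel to the rail with a gap of about 4 cm. I push further, the last part slowly.

Emit:
{"fn": "servo_tool", "kwargs": {
  "steps": [0.087, -0.008, 0, 0, 0, 0.087, -0.016, 0, 0, 0, 0.087, -0.022, 0, 0, 0, 0.087, -0.028, 0, 0, 0, 0.087, -0.032, 0, 0, 0, 0.087, -0.035, 0, 0, 0, 0.087, -0.037, 0, 0, 0]
}}

```text
time: 9.45
position: [0.6944, -0.0434, 0.2227]
tool_rot: [0.017, 1.0, 0.0, -0.0]
ft_force: [-5.0, -0.4, 2.2]
grip_width: 0.0868
```

Emit:
{"fn": "servo_tool", "kwargs": {
  "steps": [0.087, -0.001, 0, 0, 0, 0.087, -0.002, 0, 0, 0]
}}

```text
time: 9.7
position: [0.6963, -0.0434, 0.2227]
tool_rot: [0.017, 1.0, 0.0, -0.0]
ft_force: [-4.6, -0.5, 3.3]
grip_width: 0.087
```

```bash
python3 - <<'E'
from h import *
a=camera("scene")["pixels"]; b=camera("side")["pixels"]
cv2.imwrite("pics/s7.png",np.hstack([cv2.resize(a[200:360,230:390],(400,400)),cv2.resize(b[200:400,260:460],(400,400))]))
E
```

```text
(no output)
```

View pics/s7.png

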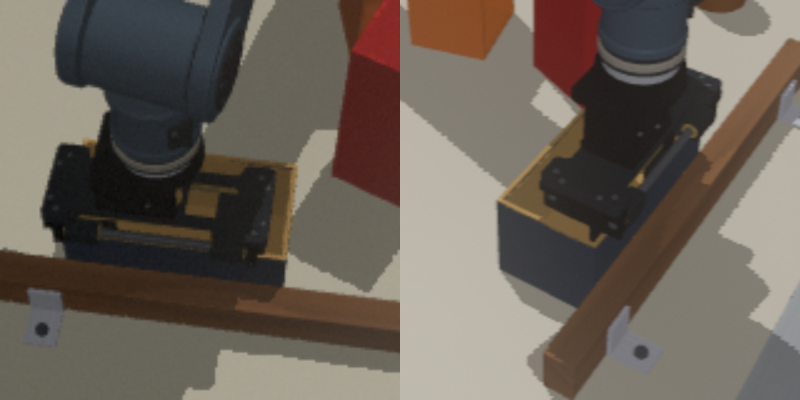

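Nearly there: the force (5 N) is still only sliding friction. Creeping 1 mm per row until the force rises.

Emit:
{"fn": "servo_tool", "kwargs": {
  "steps": [0.087, -0.001, 0, 0, 0, 0.087, -0.002, 0, 0, 0, 0.087, -0.003, 0, 0, 0]
}}

```text
time: 10.18
position: [0.6983, -0.0435, 0.2227]
tool_rot: [0.017, 1.0, 0.0, -0.002]
ft_force: [-9.1, -0.1, 6.4]
grip_width: 0.0872
```

Emit:
{"fn": "servo_tool", "kwargs": {
  "steps": [0.087, -0.001, 0, 0, 0, 0.087, -0.001, 0, 0, 0]
}}

```text
time: 10.42
position: [0.6987, -0.0435, 0.2228]
tool_rot: [0.017, 1.0, 0.0, -0.003]
ft_force: [-9.9, -0.8, 6.9]
grip_width: 0.0869
```

```bash
python3 - <<'E'
from h import *
a=camera("scene")["pixels"]; b=camera("side")["pixels"]
cv2.imwrite("pics/s8.png",np.hstack([cv2.resize(a[200:360,230:390],(400,400)),cv2.resize(b[200:400,260:460],(400,400))]))
E
```

```text
(no output)
```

View pics/s8.png

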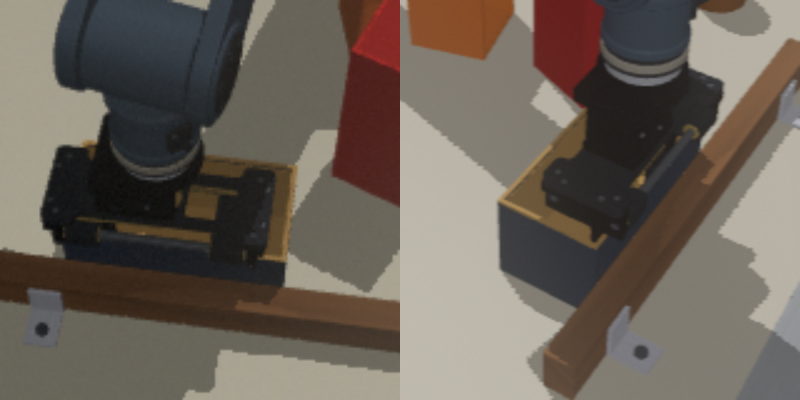

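Force rose to 10 N and the tin stopped, with the near face and tin in contact. Backing off inside the tin, then straight up.

Emit:
{"fn": "servo_tool", "kwargs": {
  "steps": [0.087, 0.004, 0, 0, 0, 0.087, 0.012, 0, 0, 0, 0.087, 0.025, 0, 0, 0, 0.087, 0.033, 0, 0, 0, 0.087, 0.033, 0, 0, 0, 0.087, 0.033, 0, -0.02, 0, 0.087, 0.033, 0, -0.05, 0, 0.087, 0.033, 0, -0.09, 0, 0.087, 0.033, 0, -0.13, 0, 0.087, 0.033, 0, -0.18, 0, 0.087, 0.033, 0, -0.22, 0, 0.087, 0.033, 0, -0.22, 0]
}}

```text
time: 12.02
position: [0.6683, -0.0425, 0.4494]
tool_rot: [0.017, 1.0, -0.001, 0.006]
ft_force: [-0.6, -0.4, -1.7]
grip_width: 0.0873
```

Emit:
{"fn": "servo_tool", "kwargs": {
  "steps": [0.087, 0.06, 0, 0, 0, 0.087, 0.12, 0, 0, 0, 0.087, 0.18, 0, 0, 0, 0.087, 0.2, 0, 0, 0, 0.087, 0.2, 0, 0, 0]
}}

```text
time: 12.65
position: [0.4661, -0.0354, 0.4429]
tool_rot: [0.017, 1.0, 0.0, -0.0]
ft_force: [1.3, 0.7, -0.6]
grip_width: 0.0871
```

```bash
python3 - <<'E'
from h import *
a=camera("scene")["pixels"]; b=camera("side")["pixels"]
cv2.imwrite("pics/e1.png",cv2.resize(a[200:360,210:450],None,fx=3.3,fy=3.3)); cv2.imwrite("pics/e2.png",cv2.resize(b[190:400,240:480],None,fx=2.8,fy=2.8))
cv2.imwrite("pics/e3.png",a)
E
```

```text
(no output)
```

View pics/e1.png

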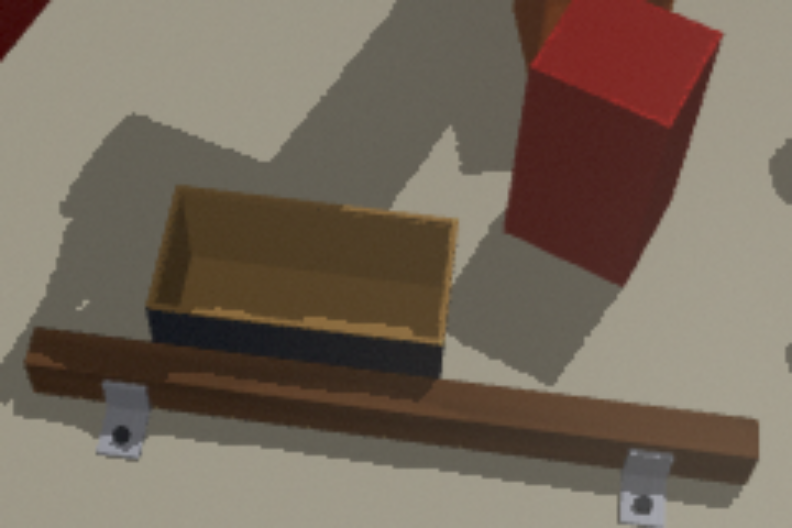

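View pics/e2.png

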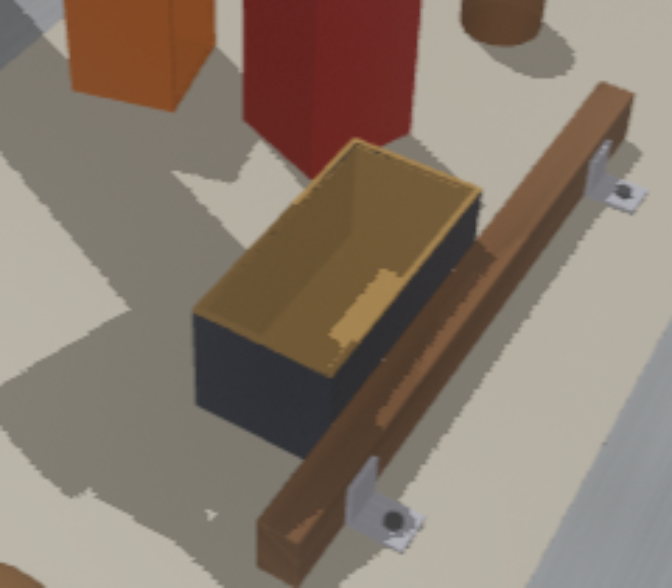

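View pics/e3.png

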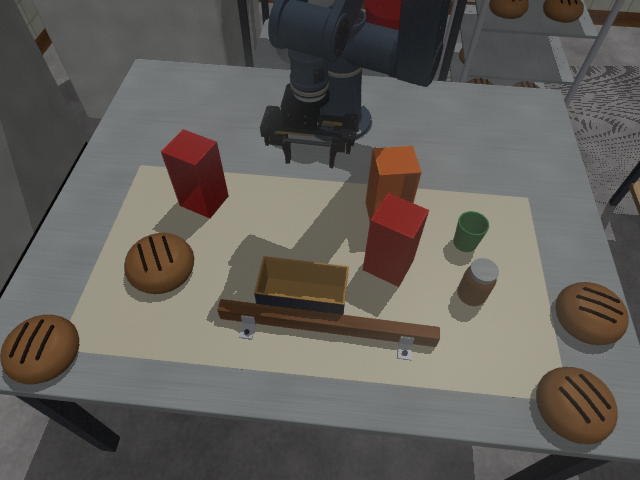

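The tin sits at scene (302,288), mouth up, against the rail; the loaf, jar, cup and coloured boxes look unmoved. I check the gap and angle numerically.

```bash
python3 - <<'E'
from h import *
c=camera("scene"); s=camera("side")
A=lambda x,y,z: onz(c,x/3.3+210,y/3.3+200,z)[:2]
B=lambda x,y,z: onz(s,x/2.8+240,y/2.8+190,z)[:2]
def rep(t,near,far,r):
    d=r[1]-r[0]; L=np.linalg.norm(d); d/=L; n=np.array([d[1],-d[0]])
    m=np.mean(near+far,axis=0); mr=r.mean(0)
    ang=[np.degrees(np.arctan2(*( (e[1]-e[0])@np.array([n,d]).T))) for e in (near,far)]
    print(t,'len',round(L,3),'face-rel: near',[round(float((p-mr)@n)*1e3,1) for p in near],'far',[round(float((p-mr)@n)*1e3,1) for p in far],'mid',np.round([(m-mr)@n*1e3-15,(m-mr)@d*1e3],1),'ang deg',np.round(ang,2))
rep('scene',[A(178,187,.09),A(458,221,.09)],[A(148,306,.09),A(442,343,.09)],np.array([A(37,328,.045),A(757,420,.045)]))
rep('side',[B(194,314,.09),B(357,141,.09)],[B(332,375,.09),B(481,189,.09)],np.array([B(260,520,.045),B(601,82,.045)]))
b=B(196,404,0);r=B(194,314,.09); print('side near-left corner bottom/rim',b,r)
a=cv2.imread('pics/scene0.png');e=c['pixels']
for n,(x0,y0,x1,y1) in dict(loaf=(120,225,200,300),jar=(455,255,500,310),cup=(450,208,492,255)).items(): print(n,'mean pixel diff',cv2.absdiff(a[y0:y1,x0:x1],e[y0:y1,x0:x1]).mean())
print(get_obs()['time'])
E
```

```text
scene len 0.495 face-rel: near [-100.5, -100.4] far [-3.3, -3.4] mid [-66.9 -66.5] ang deg [ 0.04 -0.02]
side len 0.493 face-rel: near [-99.0, -98.3] far [-2.4, -2.9] mid [-65.6 -66.8] ang deg [ 0.2  -0.14]
side near-left corner bottom/rim [ 0.61032615 -0.12842226] [ 0.61397441 -0.13224201]
loaf mean pixel diff 4.187222222222222
jar mean pixel diff 4.624377104377104
cup mean pixel diff 4.272374197906113
12.85
```

The middle sits at -66.9 mm (scene) and -65.6 mm (side) in the rail frame, against an ideal of -65. It is parallel within 0.2°, about 67 mm from the rail's middle, and the bystanders are unchanged. Handing in.

```bash
python3 -c "
from rig import *
print(hand_in())"
```

```text
the job is handed in; nothing more can be done
None
```

The tin is lying on its base, mouth up, with one long side against the stop rail. I handed the job in just after 12.85 s on the robot's clock; `hand_in()` reports no verdict.

I pushed the dark tin over from its mouth side, near the top, and it pivoted on its heel and landed on its base. I then lowered the spread fingers into the mouth and pushed on the inside of the far wall. The tin lined up with the rail on the way. I stopped when the push force rose from about 5 N to 10 N and the tin stopped moving, then backed off inside the tin and lifted clear.

Last checks before handing in:
- **Position:** the middle of the tin's base was at x = -66.9 mm (scene view) and -65.6 mm (side view) in the rail frame, where flush is -65. It was about 67 mm from the rail's middle.
- **Angle:** the tin was parallel to the rail within 0.2° in both views.
- **Gap:** the two views put the gap at about 2 mm and 1 mm, which is within the roughly 2 mm calibration error.
- **Upright:** one corner compared at rim and bench height differed by about 4 mm along x and 4 mm along y. That is up to about 0.06 rad, under the 0.1 rad limit and mostly picking error.
- **Bystanders:** the loaf, jar and cup areas looked the same as at the start, with only noise-level pixel differences. I saw no change in the red and orange boxes.

No check failed, and the two views agreed within 2 mm.

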